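Start a heating run on the vial heater

ROBOT

A 6-joint arm with a two-finger parallel gripper is mounted at the origin on the work surface; the furniture and walls round the work are solid. World frame = base frame: x ahead of the robot, y to its left, z up, the work surface at z = 0. Lengths are in m, angles in rad, forces in N, time in s.
With the tool pointing down it reaches from about 0.3 to 0.875 m from the base axis. Payload 6.4 kg.
Tool frame: the origin (TCP) lies at the very end of the fingers, on their centre line; the grasp point (between the pads) lies 19 mm behind it (ctrl.hold_point_z is the distance from the TCP to the grasp point, in m); y points along the fingers, x is the direction in which the jaws open and shut, and the axes are right-handed (so a half turn about y gives the same grasp; the last joint's range is limited). The gripper opens to 85 mm and grips with 20 to 120 N. Pads are 22 mm wide; open, the fingers measure 114 mm over their backs; the gripper's body (76 mm by 85 mm) begins 54 mm behind the grasp point. The pads swing forward as they close: fully open they stand 13 mm farther back than shut.
Start: joints at [0.895, 0.181, 1.607, -0, 1.354, -0.206], TCP at [0.26, 0.513, 0.21] pointing down, gripper open.
Joint ranges: [-2.99, 2.99], [-0.89, 2.07], [0.3, 2.58], [-1.14, 4.28], [0, 2.63], [-3.12, 3.12]. Speed limits (rad/s): [2.57, 2.57, 3.01, 3.14, 3.14, 3.14].

INTERFACE

Orientations are given as a unit quaternion [w, x, y, z].
In Python, from bench import ctrl, imaging gives the robot as it stands.
- The arm moves only by the shell command python3 -m jog 'ROWS'. ROWS is JSON, a list of rows, each a list of 3 entries, a list of its own where there are three numbers: the shift along the tool's x, y, z in cm, then the turn, a rotation vector about the tool's x, y, z in rad, then the finger opening in cm, from 0 to 8.54. A call has 1 to 12 rows; each row shifts and turns the pose as measured when the row begins, along the tool's axes as they then stand; what a row does not reach is not made up. A row lasts 1/12 s, in which the tool goes at most 41.7 mm and 7.16 degrees, less where a joint would pass 70% of its speed; a pose out of reach is approached as far as the arm can. A call is refused whole if a number of a shift passes 4.17 or a number of a turn 0.125, either way. A call with a gripper value outside its range is refused whole. The fingers move at their own pace and stop on an object; the grip force is fixed at half the most. Time passes only in rows, so rows that do not move let the fingers close. It gives the time, the measured TCP pose, the force and the opening at its end, in the units of the state.
- ctrl.get_obs(): the state, without advancing time (a new reading comes with each control period).
- imaging.camera(name): name is "side" or "top"; returns a dict with "frame" (420x560x3 uint8, red, green, blue), "depth" (420x560 float32, m along the optical axis (not along the pixel's ray), 0 where there is no reading), "K" (3x3 intrinsics, pixels), "k1" (the pictures are not rectified: a ray, as slopes to the right and down, at radius r is drawn at 1 + k1 r^2 times it, then the intrinsics apply), "R" (3x3) and "t" (3): a world point X has camera coordinates R X + t. Camera axes: x right, y down, z forward; pixel columns grow to the right and rows downward; lengths in m; the calibration is good to about 2 mm. A picture is of the moment at which its call begins.
- ctrl.hand_in(): hands the job in, once; it reports no verdict.
The state is a dict: "time_s": time; "q": joint angles; "dq": joint speeds; "joint_efforts": joint torques, N m; "eef_pos": TCP position; "eef_rot": TCP orientation; "wrist_force": force on the tool from outside, world axes, zero at the start; "torque": the same for the moment, N m; "opening": opening from 0.0 (shut) to 1.0 (fully open).
Only numpy, scipy, OpenCV 4.12 (cv2) and the standard library are available. Lean on these libraries where they do the work, as an engineer would, in place of code of your own. Each camera call takes 0.05 s, during which the arm holds its last target. There are 200 camera calls.

TASK

Start a heating run on the small vial heater (it runs only with its lid shut and its power on), working with the closed fingertips only: push its raised lid down until the catch snaps and holds it shut, then press down the raised end of the rocker switch so that it snaps over, then press the large round start key all the way in and let it come back up. Keep to that order and do not press the two small round set keys. Pick nothing up, and leave the vials in the heater and the things lying round it where they are.

Things in the scene. Friction and masses are not known exactly. Their poses are not given: they have to be found in the camera images.
- heater: Vial heater, fixed white box 130 mm deep (its x), 200 wide (its y): hinged lid over a metal well block at its left (y -6 to +100), level key deck at its right (y -100 to -9), deck 96 mm above the bench. Origin: centre of its underside; x from front to back, y to its left, z up. A raised display, 106 mm high, lies along the deck's back edge (x 31 to 58). A tall blue instrument stands behind.
- heater_lid (a joint): Lid angle, rad: 0 shut, 0.55 to 0.95 at the start. Grey frame with clear pane, 12 mm thick, hinged along its left edge; the lip, 100 mm from the hinge, rises to the left as it opens. Stays open by itself; near shut a spring lifts it again to about 0.4 unless the roller catch under the lip has snapped over, in the last 4 mm of lip travel. About 2 N on the lip moves it, 6 N snaps it shut.
- lid_pad (a point): Middle of the 26 mm wide lip bar, on the lid's outer face (up when shut), 88 mm from the hinge line and 12 mm above the lid's underside; moves with the lid. The place to push. When shut it lies at (10, 6, 101) mm in the heater's frame.
- lid_hinge (a point): Point on the lid's hinge line (in the plane of the lid's underside), abreast of lid_pad: heater frame (10, 94, 89) mm.
- rocker (a joint): Grey rocker in a black frame, 19 mm wide (heater y), 34 long (heater x), two faces in a shallow V; pivot at (6, -78, 99.5) mm in the heater's frame. Rad: 0 off, its front end (towards the heater's -x) standing 5 mm up; 0.30 on, that end down, its face level 3.5 mm above the deck. Snaps over past 0.15; about 2 to 3 N on the raised end.
- rocker_end (a point): On the upper face of the rocker's front half, which is raised at the start, 12 mm from the pivot; moves with the rocker.
- start_key (a joint): Large round start key, 26 mm across, top 7.5 mm above the deck, centre at (6, -37) mm in the heater's frame. Metres pressed: 0 up, 0.005 all the way in (about 4.5 N); springs back.
- start_key_top (a point): Centre of the top of the start key.
- set_key_a (a joint): Small round set key, 12 mm across, 4.5 mm high, in front of the start key at (-36, -37) mm in the heater's frame. Metres pressed, 0 to 0.0025. Not to be pressed.
- set_key_b (a joint): Small round set key like the other, in front of the rocker, at (-36, -78) mm. Not to be pressed.
- vial_2_mid (a point): Capped vial, 23 mm across, 52 mm tall, standing in a well of the heater under the lid; point half-way up.
- vial_3_mid (a point): Second vial in the heater, same size; point half-way up.
- vial_5_mid (a point): Third vial in the heater, same size; point half-way up.
- bench_vial_mid (a point): Capped vial of the same size standing on the bench to the left of the heater; point half-way up.
- tweezers_mid (a point): Steel tweezers, 122 x 18 x 6 mm, lying on the bench to the left of the heater; centre.
- tape_mid (a point): Roll of thread tape, 48 mm across, 13 mm thick, lying on the bench to the left of the heater; centre.

How it is judged:
On the way, in this order (a step that is already met when the one before it is completed fails the run):
1. the lid is shut and caught (value of joint heater_lid below 0.025 rad), for 0.2 s.
2. the rocker is snapped over to on, the lid still shut (value of joint rocker above 0.25 rad and value of joint heater_lid below 0.03 rad), for 0.1 s.
3. the start key is pressed in, with the lid shut and the rocker on (all of step 2 and value of joint start_key above 0.0038 m), for 0.05 s.
At the end, for the whole second after the job is handed in: The lid stays shut on its catch (under 0.03 rad, about 3 mm at the lip), the rocker is on (over 0.25 of 0.30 rad), the start key and both set keys are up (within 0.8 mm), and every vial, the tweezers and the tape are within 12 mm of where they stood (all of step 2 and value of joint each of start_key, set_key_a, set_key_b below 0.0008 m and distance of each of vial_2_mid, vial_3_mid, vial_5_mid, bench_vial_mid, tweezers_mid, tape_mid from where it was at the start of the episode below 0.012 m); the robot touches nothing.
It fails at once if the rocker is switched on while the lid is open (value of joint rocker above 0.2 rad and value of joint heater_lid above 0.05 rad).
It fails at once if the start key is pressed before the lid is shut and the rocker on (value of joint start_key above 0.0025 m and (value of joint rocker below 0.15 rad or value of joint heater_lid above 0.05 rad)).
It fails at once if a set key is pressed (value of joint any of set_key_a, set_key_b above 0.0015 m).
It fails at once if a vial or a thing lying round the heater is moved or picked up (distance of any of vial_2_mid, vial_3_mid, vial_5_mid, bench_vial_mid, tweezers_mid, tape_mid from where it was at the start of the episode above 0.02 m).
It also fails if it takes over 40 s, if anything falls off the work surface, if the arm or the gripper's body presses on something with over 40 N, if the wrist force passes 120 N, or if a joint passes its speed limit or range.

## Working session

There is one attempt and no reset: what is moved stays moved. The work goes in short steps, Python scripts to look and compute and a shell command to move; the robot and the scene stay as the last step left them, time stands still between calls to the robot, and variables do not carry over. Pictures are saved under pics/ and viewed, about 8 in all and at most 12, crops included, and the job is handed in when it is done.

```bash
mkdir -p pics; cat > h.py <<'E'
import numpy as np, cv2
from bench import ctrl, imaging
def pts(c):
    h,w=c['depth'].shape
    u,v=np.meshgrid(np.arange(w),np.arange(h))
    K=c['K'];p=cv2.undistortPoints(np.stack([u.ravel(),v.ravel()],1).astype(float)[:,None],np.array(K,float),np.array([c['k1'],0,0,0,0.]))[:,0]
    # picture = slope*(1+k1 r^2): matches OpenCV model
    z=c['depth'].ravel()
    X=np.c_[p*z[:,None],z]
    W=(X-c['t'])@np.array(c['R'])
    W[z==0]=np.nan
    return W.reshape(h,w,3)
E
python3 - <<'E'
from h import *
for n in('top','side'):
    c=imaging.camera(n); np.savez(''+n+'.npz',**c)
    cv2.imwrite(f'pics/{n}1.png',c['frame'][:,:,::-1]); print(n,c['k1'],c['K'][0],-np.array(c['R']).T@c['t'])
o=ctrl.get_obs();print(o['time_s'],o['eef_pos'],o['eef_rot'],o['opening'],o['wrist_force'])
E
```

```text
top -0.0634190151380852 [423.25948241   0.         281.33838537] [ 0.36138499 -0.0219088   0.96027106]
side -0.019517988768162433 [380.81593928   0.         277.91574503] [ 0.09015946 -0.57289599  0.64083493]
0.1 [0.25994583 0.51228721 0.20874885] [-0.60243605  0.60283516  0.36936532 -0.37044546] 1.001002638729838 [ 0.33404136 -0.38239363 -0.02572958]
```

View pics/top1.png

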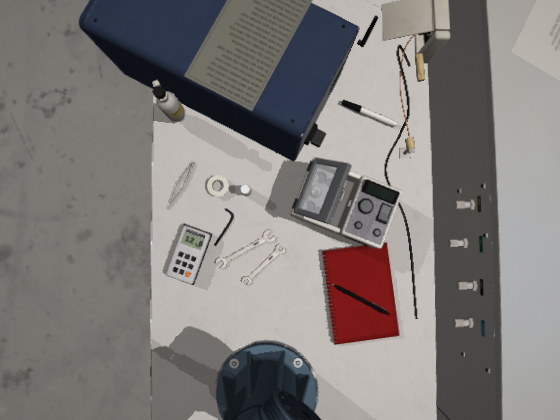

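View pics/side1.png

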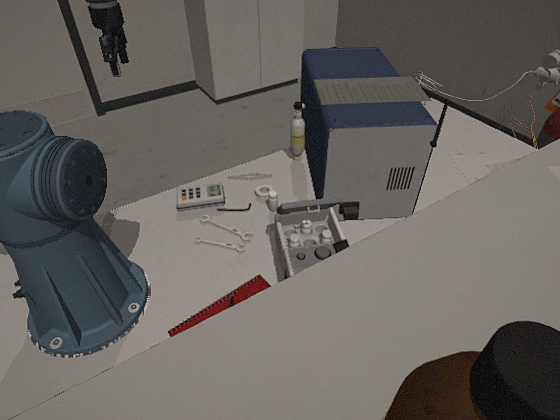

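The top view shows the heater at about px (345,200), with its lid at (322,188), the start key near (366,206), the rocker near (384,213) and the set keys near (361,225) and (377,232). The side view shows the lid raised at (315,208).

```bash
python3 - <<'E'
from h import *
c=dict(np.load('top.npz')); W=pts(c); np.save('W.npy',W)
f=c['frame'][145:255,280:410,::-1]
cv2.imwrite('pics/crop.png',cv2.resize(f,None,fx=6,fy=5.4,interpolation=cv2.INTER_CUBIC) if 0 else cv2.resize(f,None,fx=5,fy=5,interpolation=cv2.INTER_CUBIC))
# deck points
Z=W[...,2]; roi=np.zeros(Z.shape,bool); roi[145:255,280:410]=1
m=roi&(Z>.088)&(Z<.112)
P=W[m]; print(m.sum(), np.percentile(P[:,2],[5,25,50,75,95]))
r=cv2.minAreaRect((P[:,:2]*1000).astype(np.float32)); print(r); print(cv2.boxPoints(r))
for v in range(150,250,6): print(v,' '.join(f'{1000*Z[v,u]:.0f}' for u in range(284,408,6)))
E
```

```text
3291 [0.09121889 0.09653686 0.09849914 0.10350814 0.10950261]
((436.3350524902344, -141.70309448242188), (269.7093505859375, 136.62680053710938), 67.57817077636719)
[[ 321.74948  -240.30658 ]
 [ 448.0474   -292.41913 ]
 [ 550.92065   -43.09961 ]
 [ 424.6227      9.012939]]
150 95 124 151 4 -0 -1 2 1 1 1 4 0 -0 1 -1 3 2 3 8 1 6
156 23 63 77 -1 0 83 -2 3 nan 1 2 1 -0 -1 3 -0 1 0 2 2 5
162 1 1 1 -1 0 110 120 131 141 153 162 -2 1 4 3 -0 2 9 1 1 0
168 3 5 -1 3 93 109 122 131 141 158 169 168 -2 -1 -0 3 -0 4 -1 -2 1
174 0 1 -1 2 106 108 123 136 144 159 173 89 88 2 1 3 3 10 -2 2 4
180 -0 -1 -0 -1 108 115 127 138 153 167 169 31 57 94 108 98 2 5 2 -0 1
186 1 -2 2 86 108 121 131 142 159 171 nan 25 68 99 106 108 108 98 3 -0 -0
192 1 2 3 110 113 124 135 146 163 171 153 25 95 95 100 104 106 105 109 111 2
198 5 -2 92 110 119 127 141 155 168 168 28 45 98 100 98 99 102 103 104 97 3
204 1 1 103 113 126 135 145 160 171 23 25 88 99 105 103 99 94 100 95 9 0
210 1 1 111 120 127 136 152 165 169 26 26 93 98 101 106 100 99 100 94 5 3
216 -1 2 61 85 135 148 158 172 53 24 60 98 100 100 96 101 104 101 98 1 10
222 -0 3 -3 2 2 88 89 169 26 25 93 99 97 97 97 99 96 99 -1 4 2
228 0 -1 1 3 -0 -1 -1 63 88 87 96 96 97 96 96 100 96 97 2 1 3
234 -3 0 0 -0 2 1 -0 -1 2 1 91 96 98 95 96 98 99 4 2 1 3
240 2 2 2 2 5 2 -2 -0 3 2 0 -1 59 96 96 102 97 -1 -1 2 -1
246 -1 1 -2 -4 1 2 4 3 0 -1 -0 -0 14 13 12 92 99 15 2 3 5
```

View pics/crop.png

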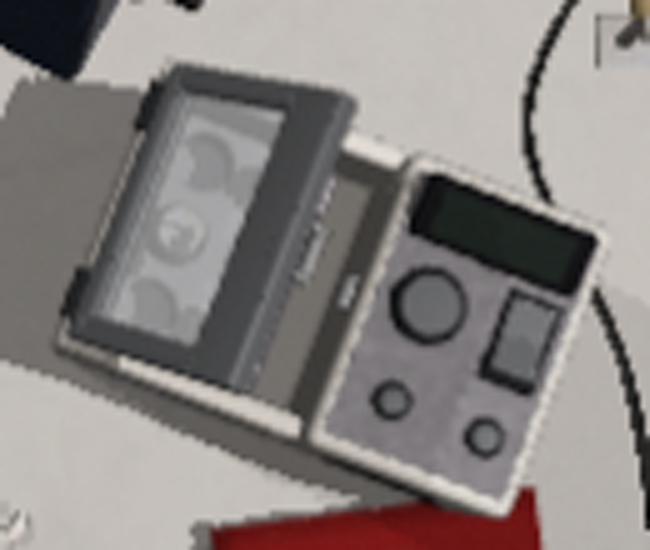

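The crop shows the start key at crop px (430,304), set keys a (392,400) and b (485,437), the rocker at (522,341), the deck's front corners at (313,440) and (507,513), and the lid lip on the right edge of the grey frame. From these I fit the heater pose.

```bash
cat >> h.py <<'E'
def ray(c,u,v,z):
    p=cv2.undistortPoints(np.array([[[u,v]]],float),np.array(c['K'],float),np.array([c['k1'],0,0,0,0.]))[0,0]
    R=np.array(c['R']);C=-R.T@c['t'];d=R.T@np.r_[p,1]
    return C+d*(z-C[2])/d[2]
E
python3 - <<'E'
from h import *
c=dict(np.load('top.npz'));W=np.load('W.npy')
F=[('start',430,304,.1035,6,-37),('a',392,399,.1005,-36,-37),('b',485,436,.1005,-36,-78),('rock',522,341,.1,6,-78),('fl',313,440,.096,-65,-9),('fr',507,513,.096,-65,-100),('br',607,238,.096,65,-100),('bl',408,158,.096,65,-9)]
w=np.array([ray(c,280+(x+.5)/5-.5,145+(y+.5)/5-.5,z)[:2]*1000 for _,x,y,z,_,_ in F]);l=np.array([f[4:] for f in F],float)
def fit(i):
    a=l[i]-l[i].mean(0);b=w[i]-w[i].mean(0)
    th=np.arctan2((a[:,0]*b[:,1]-a[:,1]*b[:,0]).sum(),(a*b).sum());R=np.array([[np.cos(th),-np.sin(th)],[np.sin(th),np.cos(th)]])
    return th,R,w[i].mean(0)-R@l[i].mean(0)
for i in ([0,1,2,3],list(range(8))):
    th,R,t=fit(i);print(th,np.degrees(th),t);print(np.round((w-t)@R-l,1).tolist())
th,R,t=fit(list(range(8)));np.savez('pose.npz',th=th,t=t,R=R)
h=W.copy()*1000;h[...,:2]=(h[...,:2]-t)@R
x,y,z=np.moveaxis(h,-1,0)
for n,k in (('deck',(abs(x+20)<35)&(y<-15)&(y>-95)&(z>85)&(z<112)),):print(n,np.median(z[k]))
k=(abs(x-10)<45)&(z>106)&(y>0)&(y<96)&(z<190)
A=np.polyfit(y[k],z[k],1);ang=-np.arctan(A[0]);r=z[k]-np.polyval(A,y[k]);k2=np.where(k)[0],np.where(k)[1]
g=abs(r)<6;A=np.polyfit(y[k][g],z[k][g],1);ang=-np.arctan(A[0]);print('lid ang',ang,k.sum(),g.sum(),r.std())
print('ymin of lid',np.percentile(y[k][g],[1,5,95]),'z at',np.polyval(A,np.percentile(y[k][g],1)))
for a in (ang,):
    p=np.array([94-88*np.cos(a)+12*np.sin(a),89+88*np.sin(a)+12*np.cos(a)]);print('pad y,z',p,'plane z there',np.polyval(A,p[0]))
def Wd(x,y):return R@[x,y]+t
for n,q in (('pad',(10,p[0])),('padshut',(10,6)),('rend',(-6,-78)),('start',(6,-37)),('hinge',(10,94))):print(n,Wd(*q))
from scipy.spatial.transform import Rotation as Ro
o=ctrl.get_obs();q=o['eef_rot'];print(Ro.from_quat(np.r_[q[1:],q[0]]).as_matrix().round(3))
E
```

```text
-0.3857431168241691 -22.10145257024675 [ 419.65983609 -173.22978564]
[[-0.3, 0.1], [0.1, 0.1], [0.1, 0.1], [0.1, -0.3], [1.8, -4.5], [3.4, 1.3], [-5.2, 2.8], [-5.2, 0.9]]
-0.36633425490058946 -20.98940669687347 [ 418.12169799 -172.39037154]
[[0.7, -0.2], [1.1, 0.6], [0.3, 0.6], [0.3, -0.7], [3.3, -3.5], [3.3, 2.2], [-5.4, 1.4], [-3.6, -0.5]]
deck 98.18438603863541
lid ang 0.8307065291298823 1730 1503 5.144713178715732
ymin of lid [28.98045862 31.61186559 91.22655695] z at 173.49100807266268
pad y,z [ 43.51772457 162.07215521] plane z there 157.57291455661607
pad [ 443.04601063 -135.34214634]
padshut [ 429.60733669 -170.37044489]
rend [ 384.58058181 -243.06563967]
start [ 410.47035059 -209.08447029]
hinge [461.12852622 -88.20953806]
[[ 0.453 -0.001 -0.892]
 [ 0.892 -0.001  0.453]
 [-0.002 -1.     0.   ]]
```

Using the key-based pose, which fits within 0.3 mm: yaw -22.1°, origin (419.7, -173.2). I'll check the instrument clearance and write a status helper in the heater frame.

```bash
cat > st.py <<'E'
from h import *
from scipy.spatial.transform import Rotation as Ro
th=-0.3857;R=np.array([[np.cos(th),-np.sin(th)],[np.sin(th),np.cos(th)]]);t=np.array([419.7,-173.2])
def status():
    o=ctrl.get_obs();p=np.array(o['eef_pos'])*1000;q=o['eef_rot'];M=Ro.from_quat(np.r_[q[1:],q[0]]).as_matrix()
    T=np.c_[np.r_[R[:,1],0],[0,0,-1],np.r_[-R[:,0],0]]
    h=np.r_[(p[:2]-t)@R,p[2]]
    print('t %.2f'%o['time_s'],'heater xyz',h.round(1),'F',np.round(o['wrist_force'],1),'open %.2f'%o['opening'],'turn needed (tool)',Ro.from_matrix(M.T@T).as_rotvec().round(3))
if __name__=='__main__': status()
E
python3 - <<'E'
from st import *
status()
c=dict(np.load('top.npz'));W=np.load('W.npy');f=c['frame'].astype(int)
P=W.reshape(-1,3)*1000;col=f.reshape(-1,3)
k=(col[:,2]>col[:,0]+25)&(P[:,2]>40)&(P[:,0]>350);B=P[k];H=(B[:,:2]-t)@R
print(k.sum(),np.percentile(B[:,2],[50,99]))
for lo,hi in((40,150),(150,250),(250,330),(330,500)):
    s=(B[:,2]>lo)&(B[:,2]<hi)
    if s.sum(): i=np.where(s)[0];print(lo,s.sum(),'min hx',np.percentile(H[i,0],1),'hy range',np.percentile(H[i,1],[1,99]),'closest',B[i][np.argmin(np.hypot(*(H[i]-[10,44]).T))])
E
```

```text
t 0.10 heater xyz [-405.9  575.   208.7] F [ 0.3 -0.4 -0. ] open 1.00 turn needed (tool) [-0.    -0.084 -0.002]
12447 [266.3903928  269.25402439]
250 12447 min hx 65.10499792098737 hy range [123.1292697 545.7669528] closest [526.31637409 -69.82500084 266.43959117]
```

```bash
python3 -m jog '[[[-3,0,-2.4],[0,-0.084,0],0],[[-3.2,0,-2.55],[0,0,0],0],[[-3.2,0,-2.55],[0,0,0],0],[[-3.2,0,-2.55],[0,0,0],0],[[-3.2,0,-2.55],[0,0,0],0],[[-3.2,0,-2.55],[0,0,0],0],[[-3.2,0,-2.55],[0,0,0],0],[[-3.2,0,-2.55],[0,0,0],0],[[-3.2,0,-2.55],[0,0,0],0],[[-3.2,0,-2.55],[0,0,0],0],[[-3.2,0,-2.55],[0,0,0],0],[[-3.2,0,-2.55],[0,0,0],0]]'; python3 st.py
```

```text
time_s: 1.1
eef_pos: [0.3944, 0.037, 0.2038]
eef_rot: [0.583, -0.583, -0.398, 0.403]
wrist_force: [1.3, 0.7, -0.2]
opening: 0.002
t 1.10 heater xyz [-102.5  185.2  203.8] F [ 1.3  0.7 -0.2] open 0.00 turn needed (tool) [-0.004  0.019 -0.005]
```

```bash
python3 -m jog '[[[-2.6,-0.3,-2.2],[0,0.019,0],0],[[-2.6,-0.3,-2.2],[0,0,0],0],[[-2.6,0,-2.2],[0,0,0],0],[[-2.6,0,-2.2],[0,0,0],0],[[-1.5,0,-1.2],[0,0,0],0],[[0,0,0],[0,0,0],0],[[0,0,0],[0,0,0],0]]'; python3 st.py
```

```text
time_s: 1.68
eef_pos: [0.4428, -0.1268, 0.2089]
eef_rot: [0.589, -0.589, -0.389, 0.394]
wrist_force: [1.1, -0.4, 0.4]
opening: -0.0
t 1.68 heater xyz [  4.   51.7 208.9] F [ 1.1 -0.4  0.4] open -0.00 turn needed (tool) [-0.004 -0.013 -0.006]
```

```bash
python3 -m jog '[[[0.1,1.8,-0.6],[0,-0.013,0],0],[[0,1.8,0],[0,0,0],0],[[0,0,0],[0,0,0],0],[[0,0,0],[0,0,0],0]]'; python3 st.py
python3 - <<'E'
from h import *
c=imaging.camera('side');cv2.imwrite('pics/s2.png',cv2.resize(c['frame'][130:300,220:420,::-1],None,fx=4,fy=3.5 if 0 else 3.5))
E
```

```text
time_s: 2.02
eef_pos: [0.4479, -0.1251, 0.1721]
eef_rot: [0.587, -0.586, -0.393, 0.398]
wrist_force: [0.2, -0.1, 1.2]
opening: 0.002
t 2.02 heater xyz [  8.   55.2 172.1] F [ 0.2 -0.1  1.2] open 0.00 turn needed (tool) [-0.005  0.002 -0.005]
```

View pics/s2.png

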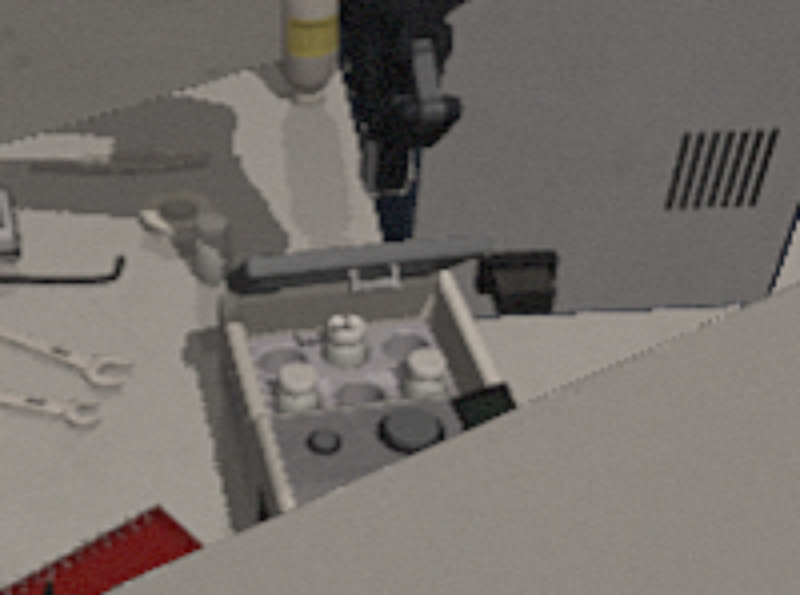

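The view shows the closed fingertip (390,190) above and behind the lip (385,255), with no contact. I'll continue down along the lid's arc.

```bash
python3 -m jog '[[[-0.6,0.8,-0.2],[0,0,0],0],[[0,0,0],[0,0,0],0]]'; python3 st.py;  python3 -m jog '[[[-0.4,0.5,0],[0,0,0],0],[[-0.4,0.5,0],[0,0,0],0],[[0,0,0],[0,0,0],0]]'; python3 st.py
```

```text
time_s: 2.23
eef_pos: [0.4477, -0.1305, 0.165]
eef_rot: [0.586, -0.586, -0.394, 0.399]
wrist_force: [-0.2, 0.3, -0.6]
opening: 0.002
t 2.23 heater xyz [  9.9  50.1 165. ] F [-0.2  0.3 -0.6] open 0.00 turn needed (tool) [-0.003  0.005 -0.005]
time_s: 2.48
eef_pos: [0.4452, -0.1389, 0.1556]
eef_rot: [-0.585, 0.586, 0.395, -0.398]
wrist_force: [-0.5, -0.5, -0.4]
opening: -0.002
t 2.48 heater xyz [ 10.7  41.4 155.6] F [-0.5 -0.5 -0.4] open -0.00 turn needed (tool) [-0.001  0.006 -0.006]
```

```bash
python3 -m jog '[[[-0.4,0.5,0],[0,0,0],0],[[-0.3,0.5,0],[0,0,0],0],[[-0.3,0.5,0],[0,0,0],0],[[0,0,0],[0,0,0],0]]'; python3 st.py
python3 - <<'E'
from h import *
c=imaging.camera('side');cv2.imwrite('pics/s3.png',cv2.resize(c['frame'][130:300,220:420,::-1],None,fx=4,fy=3.5 if 0 else 3.5))
E
```

```text
time_s: 2.82
eef_pos: [0.4415, -0.1514, 0.1406]
eef_rot: [-0.583, 0.588, 0.394, -0.398]
wrist_force: [-0.6, 0.6, -0.2]
opening: -0.0
t 2.82 heater xyz [ 12.   28.4 140.6] F [-0.6  0.6 -0.2] open -0.00 turn needed (tool) [ 0.002  0.005 -0.008]
```

View pics/s3.png

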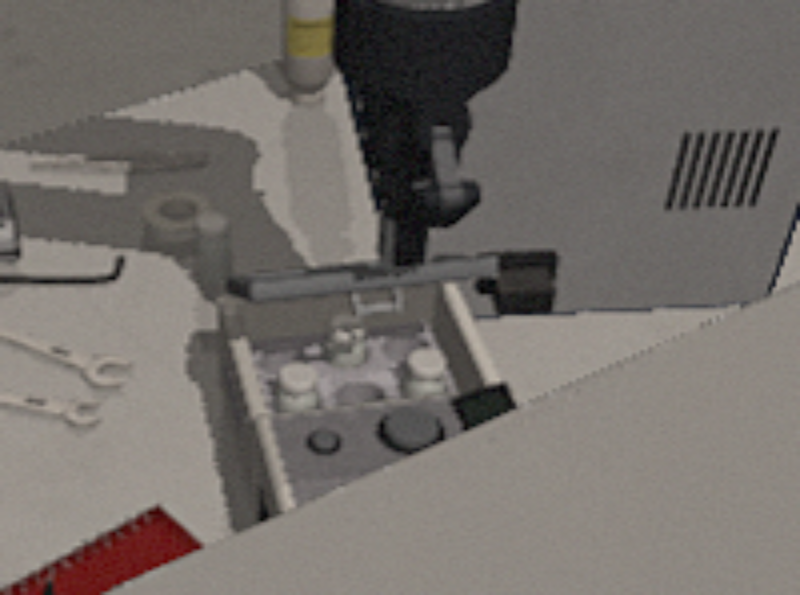

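The finger is on the lid's outer face at (405,262), and the lid has gone down a little. Continuing along the arc.

```bash
python3 -m jog '[[[-0.35,0.5,0.1],[0,0,0],0],[[-0.3,0.5,0],[0,0,0],0],[[-0.25,0.5,0],[0,0,0],0],[[-0.2,0.5,0],[0,0,0],0],[[0,0,0],[0,0,0],0]]'; python3 st.py; python3 -m jog '[[[-0.2,0.5,0],[0,0,0],0],[[-0.2,0.5,0],[0,0,0],0],[[0,0,0],[0,0,0],0]]'; python3 st.py
```

```text
time_s: 3.28
eef_pos: [0.4367, -0.1623, 0.1193]
eef_rot: [-0.583, 0.588, 0.395, -0.398]
wrist_force: [0.2, 0.5, 0.9]
opening: -0.002
t 3.28 heater xyz [ 11.6  16.4 119.3] F [0.2 0.5 0.9] open -0.00 turn needed (tool) [ 0.004  0.005 -0.008]
time_s: 3.53
eef_pos: [0.4349, -0.1659, 0.1078]
eef_rot: [-0.583, 0.588, 0.395, -0.398]
wrist_force: [-0.3, -0.1, 0.6]
opening: -0.002
t 3.53 heater xyz [ 11.3  12.4 107.8] F [-0.3 -0.1  0.6] open -0.00 turn needed (tool) [ 0.003  0.005 -0.007]
```

```bash
python3 -m jog '[[[-0.3,0.4,0],[0,0,0],0],[[0,0.3,0],[0,0,0],0],[[0,0,0],[0,0,0],0]]'; python3 st.py; python3 -m jog '[[[0,0.3,0],[0,0,0],0],[[0,0.2,0],[0,0,0],0]]'; python3 st.py
```

```text
time_s: 3.78
eef_pos: [0.4336, -0.1686, 0.0997]
eef_rot: [-0.584, 0.587, 0.395, -0.398]
wrist_force: [1.6, 0.5, 1.5]
opening: -0.002
t 3.78 heater xyz [11.2  9.5 99.7] F [1.6 0.5 1.5] open -0.00 turn needed (tool) [ 0.002  0.005 -0.006]
time_s: 3.95
eef_pos: [0.4338, -0.169, 0.0948]
eef_rot: [-0.583, 0.588, 0.395, -0.398]
wrist_force: [0.4, -0.9, 1.1]
opening: -0.0
t 3.95 heater xyz [11.5  9.2 94.8] F [ 0.4 -0.9  1.1] open -0.00 turn needed (tool) [ 0.003  0.005 -0.007]
```

```bash
python3 - <<'E'
from h import *
a=imaging.camera('side');b=imaging.camera('top')
x=cv2.resize(a['frame'][150:290,260:400,::-1],(400,400));y=cv2.resize(b['frame'][130:260,270:400,::-1],(400,400))
cv2.imwrite('pics/s4.png',np.hstack([x,y]))
E
```

```text
(no output)
```

View pics/s4.png

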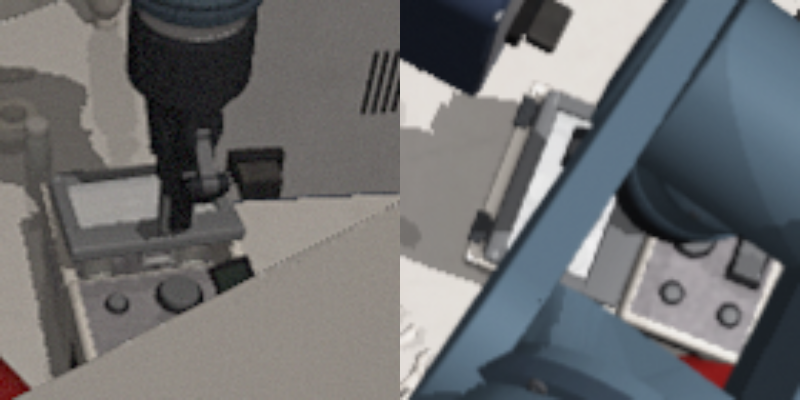

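The finger is on the lip bar (side px 178,228) and the lid is nearly shut, but there's still a gap under the lip. I'll press on until there is force.

```bash
for i in 1 2; do :; done; python3 -m jog '[[[0,0.3,0],[0,0,0],0],[[0,0.2,0],[0,0,0],0]]'; python3 st.py; python3 -m jog '[[[0,0.3,0],[0,0,0],0],[[0,0.2,0],[0,0,0],0]]'; python3 st.py
```

```text
time_s: 4.22
eef_pos: [0.4341, -0.1692, 0.09]
eef_rot: [-0.583, 0.588, 0.395, -0.398]
wrist_force: [-2.7, -1.4, 6.9]
opening: 0.004
t 4.22 heater xyz [11.8  9.1 90. ] F [-2.7 -1.4  6.9] open 0.00 turn needed (tool) [ 0.003  0.005 -0.007]
time_s: 4.38
eef_pos: [0.4341, -0.1699, 0.0853]
eef_rot: [-0.583, 0.588, 0.395, -0.398]
wrist_force: [-0.3, -0.9, 2.3]
opening: -0.002
t 4.38 heater xyz [12.1  8.5 85.3] F [-0.3 -0.9  2.3] open -0.00 turn needed (tool) [ 0.004  0.006 -0.008]
```

```bash
python3 - <<'E'
from h import *
a=imaging.camera('side')
cv2.imwrite('pics/s5.png',cv2.resize(a['frame'][140:290,250:420,::-1],None,fx=4.5,fy=4,interpolation=cv2.INTER_CUBIC))
E
```

```text
(no output)
```

View pics/s5.png

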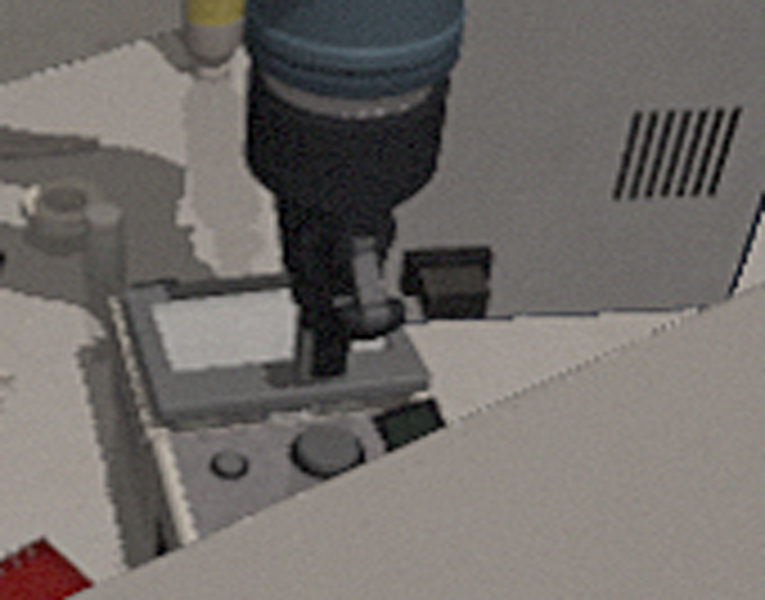

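The lid looks shut, with the finger at (322,377) on the bar. The TCP z reads about 16 mm lower than the lip top should be, so I'll check where the fingertip really is by casting a ray, and check the lid's depth.

```bash
python3 - <<'E'
from st import *
status()
a=imaging.camera('side');P=pts(a)*1000
H=P.copy();H[...,:2]=(P[...,:2]-t)@R
for n,(x,y) in dict(tip=(322,377),tipfrontleft=(300,382),lipL=(165,412),lipR=(425,383),start=(328,448),seta=(230,464)).items():
    u,v=250+x/4.5-.4,140+y/4-.4
    r=ray(a,u,v,.101)*1000; print(n,'ray@101',((r[:2]-t)@R).round(1),'depth pt',H[int(round(v)),int(round(u))].round(1))
k=(abs(H[...,0])<55)&(H[...,1]>-3)&(H[...,1]<17)&(H[...,2]>60)&(H[...,2]<125)
z=H[...,2][k];print('lip z',k.sum(),np.percentile(z,[10,50,90]))
k=(H[...,0]<20)&(H[...,0]>-55)&(H[...,1]<-15)&(H[...,1]>-55)&(H[...,2]>60)&(H[...,2]<125)
print('deck z',np.percentile(H[...,2][k],[10,50,90]))
# fingertip dark pts
f=a['frame'].sum(2);k=(f<110)&(abs(H[...,0]-12)<25)&(abs(H[...,1]-8)<30)&(H[...,2]>70)&(H[...,2]<170)
for lo in range(90,170,10):
    s=k&(H[...,2]>=lo)&(H[...,2]<lo+10)
    if s.sum()>3: print(lo,s.sum(),np.median(H[s],0).round(1),np.percentile(H[s][:,0],[5,95]).round(1))
E
```

```text
t 4.43 heater xyz [11.9  8.6 84.9] F [ 0.4 -0.9  0.1] open 0.00 turn needed (tool) [ 0.003  0.005 -0.008]
tip ray@101 [14.1 11.2] depth pt [ 11.2   3.4 109. ]
tipfrontleft ray@101 [3.7 9.6] depth pt [  1.6   4.4 106.9]
lipL ray@101 [-58.1   0.3] depth pt [-59.2  -2.6 103.2]
lipR ray@101 [57.3 -0.8] depth pt [ 56.3  -2.4 103.8]
start ray@101 [  4.7 -34.4] depth pt [  3.  -36.9 103. ]
seta ray@101 [-37.7 -36.8] depth pt [-37.6 -38.6 101.8]
lip z 537 [ 98.95961505 107.24755563 109.25382132]
deck z [ 96.63336666  98.24651783 104.29357638]
100 6 [ 32.2 -19.4 102.9] [17.2 36.3]
110 10 [ 13.   -2.6 118.4] [ 6.  17.1]
120 29 [ 10.7  -2.7 125.7] [ 4.4 17.5]
130 19 [ 11.   -2.6 134.3] [ 0.6 17.4]
150 32 [  0.7  -2.2 157.4] [-0.9 15.5]
160 19 [ -0.3  -4.7 164.3] [-0.6  6.3]
```

The tip is really about 20 mm above the TCP reading, and the lip is still about 4 mm up, so the catch hasn't snapped. Pressing further.

```bash
for i in 1 2 3; do :; done; python3 -m jog '[[[0,0.2,0],[0,0,0],0],[[0,0,0],[0,0,0],0]]'; python3 -m jog '[[[0,0.2,0],[0,0,0],0],[[0,0,0],[0,0,0],0]]';python3 -m jog '[[[0,0.2,0],[0,0,0],0],[[0,0,0],[0,0,0],0]]'; python3 st.py
```

```text
time_s: 4.65
eef_pos: [0.4338, -0.1691, 0.0825]
eef_rot: [-0.583, 0.588, 0.395, -0.398]
wrist_force: [0.1, 1.2, -0.4]
opening: -0.002
time_s: 4.82
eef_pos: [0.4338, -0.1688, 0.08]
eef_rot: [-0.584, 0.587, 0.395, -0.398]
wrist_force: [-0.7, 0.4, 1.6]
opening: -0.001
time_s: 4.98
eef_pos: [0.4339, -0.169, 0.0784]
eef_rot: [-0.583, 0.588, 0.395, -0.398]
wrist_force: [-2.0, 0.6, 6.1]
opening: -0.005
t 4.98 heater xyz [11.6  9.2 78.4] F [-2.   0.6  6.1] open -0.01 turn needed (tool) [ 0.003  0.006 -0.007]
```

```bash
python3 -m jog '[[[0,0.3,0],[0,0,0],0],[[0,0,0],[0,0,0],0]]'; python3 -m jog '[[[0,0.3,0],[0,0,0],0],[[0,0,0],[0,0,0],0]]'; python3 st.py
cat > lip.py <<'E'
from st import *
a=imaging.camera('side');P=pts(a)*1000
H=P.copy();H[...,:2]=(P[...,:2]-t)@R
for x0,x1 in((-50,-10),(28,52)):
    k=(H[...,0]>x0)&(H[...,0]<x1)&(H[...,1]>2)&(H[...,1]<15)&(H[...,2]>60)&(H[...,2]<125)
    if k.sum():print('lip z',k.sum(),np.percentile(H[...,2][k],[25,50,75]).round(1))
cv2.imwrite('pics/last.png',cv2.resize(a['frame'][140:290,250:420,::-1],None,fx=4.5,fy=4,interpolation=cv2.INTER_CUBIC))
E
python3 lip.py
```

```text
time_s: 5.15
eef_pos: [0.4339, -0.1692, 0.0768]
eef_rot: [-0.583, 0.587, 0.395, -0.398]
wrist_force: [-4.9, 3.3, 11.1]
opening: -0.002
time_s: 5.32
eef_pos: [0.4339, -0.1693, 0.0761]
eef_rot: [-0.584, 0.587, 0.395, -0.399]
wrist_force: [-5.4, 5.5, 13.2]
opening: -0.001
t 5.32 heater xyz [11.7  8.9 76.1] F [-5.4  5.5 13.2] open -0.00 turn needed (tool) [ 0.001  0.006 -0.007]
lip z 102 [98.2 98.6 99.4]
lip z 57 [98.1 98.8 99.3]
```

It is stiff now and the lip has dropped. I'll lift and check that it stays down.

```bash
python3 -m jog '[[[0,-1,0],[0,0,0],0],[[0,-1.5,0],[0,0,0],0],[[0,-1,0],[0,0,0],0],[[0,0,0],[0,0,0],0],[[0,0,0],[0,0,0],0]]'; python3 st.py; python3 lip.py
```

```text
time_s: 5.78
eef_pos: [0.4338, -0.1685, 0.1124]
eef_rot: [-0.584, 0.587, 0.395, -0.399]
wrist_force: [0.2, 0.6, -0.4]
opening: 0.001
t 5.78 heater xyz [ 11.3   9.7 112.4] F [ 0.2  0.6 -0.4] open 0.00 turn needed (tool) [ 0.001  0.007 -0.007]
lip z 96 [102.3 102.8 103.5]
lip z 56 [102.2 102.8 103.6]
```

View pics/last.png

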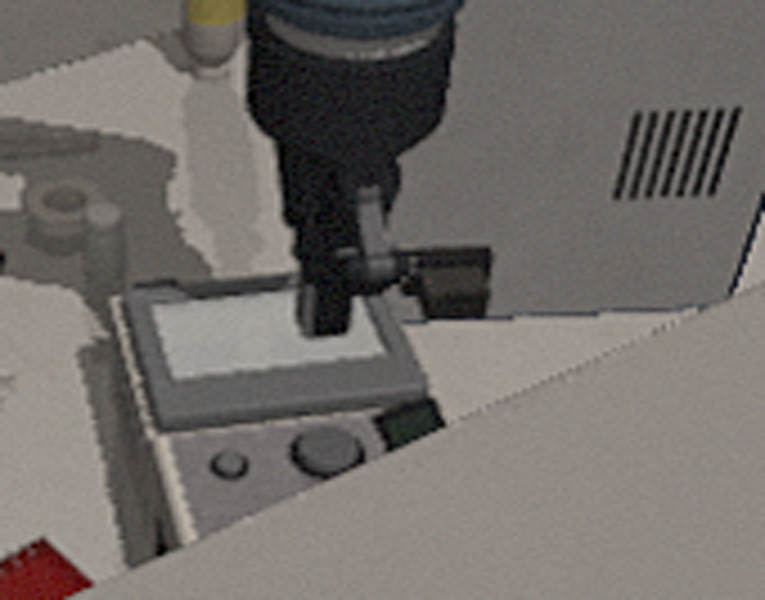

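The lid stays shut, with the lip level at about 103 mm in depth, the same bias as the deck. The fingertip is well above it. Next is the rocker, at heater (-8,-78).

```bash
python3 -m jog '[[[-2.2,0,0.5],[0,0.006,-0.006],0],[[-2.2,0,0.5],[0,0,0],0],[[-2.2,0,0.5],[0,0,0],0],[[-2.1,0,0.5],[0,0,0],0],[[0,0,0],[0,0,0],0],[[0,0,0],[0,0,0],0]]'; python3 st.py
```

```text
time_s: 6.33
eef_pos: [0.3795, -0.2418, 0.108]
eef_rot: [0.588, -0.584, -0.396, 0.396]
wrist_force: [-0.7, -0.2, 0.5]
opening: 0.001
t 6.33 heater xyz [-11.4 -78.7 108. ] F [-0.7 -0.2  0.5] open 0.00 turn needed (tool) [-0.004  0.003  0.003]
```

```bash
python3 -m jog '[[[0.07,0.8,-0.4],[0,0,0],0],[[0,0.8,0],[0,0,0],0],[[0,0,0],[0,0,0],0]]'; python3 st.py; python3 - <<'E'
from h import *
a=imaging.camera('side');b=imaging.camera('top')
x=cv2.resize(a['frame'][170:290,270:390,::-1],(400,400));y=cv2.resize(b['frame'][150:260,300:410,::-1],(400,400))
cv2.imwrite('pics/s6.png',np.hstack([x,y]))
E
```

```text
time_s: 6.58
eef_pos: [0.384, -0.2412, 0.0894]
eef_rot: [0.588, -0.584, -0.396, 0.396]
wrist_force: [-1.1, -0.1, -1.1]
opening: 0.003
t 6.58 heater xyz [ -7.5 -76.4  89.4] F [-1.1 -0.1 -1.1] open 0.00 turn needed (tool) [-0.005  0.003  0.004]
```

View pics/s6.png

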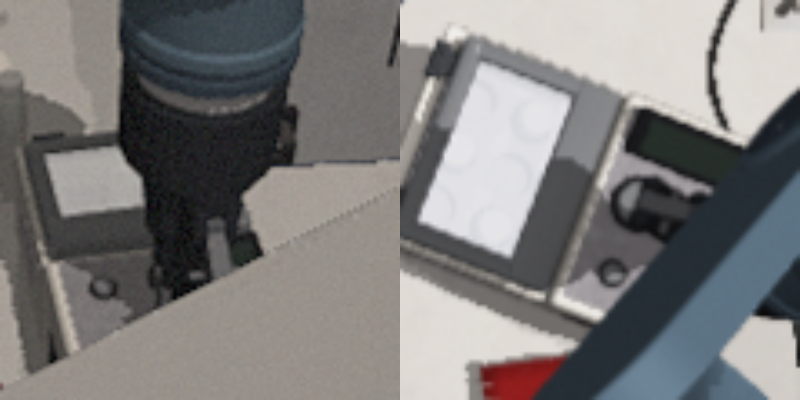

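The top view shows the lid shut flush (490,160). The knuckles pass well above the start key, and the finger is over the rocker. Pressing now.

```bash
python3 -m jog '[[[-0.15,0.3,0],[0,0,0],0],[[0,0.2,0],[0,0,0],0],[[0,0,0],[0,0,0],0]]'; python3 st.py; python3 -m jog '[[[0,0.3,0],[0,0,0],0],[[0,0,0],[0,0,0],0]]'; python3 -m jog '[[[0,0.2,0],[0,0,0],0],[[0,0,0],[0,0,0],0]]';python3 st.py
```

```text
time_s: 6.93
eef_pos: [0.3846, -0.2422, 0.0851]
eef_rot: [0.587, -0.584, -0.397, 0.396]
wrist_force: [1.1, -0.9, 0.5]
opening: 0.002
t 6.93 heater xyz [ -6.5 -77.1  85.1] F [ 1.1 -0.9  0.5] open 0.00 turn needed (tool) [-0.004  0.006  0.003]
time_s: 7.1
eef_pos: [0.3849, -0.2422, 0.0821]
eef_rot: [0.587, -0.584, -0.397, 0.397]
wrist_force: [-0.3, 0.7, 0.7]
opening: -0.003
time_s: 7.27
eef_pos: [0.3849, -0.2422, 0.0801]
eef_rot: [0.587, -0.584, -0.397, 0.397]
wrist_force: [0.3, 0.2, 0.3]
opening: -0.001
t 7.27 heater xyz [ -6.3 -77.   80.1] F [0.3 0.2 0.3] open -0.00 turn needed (tool) [-0.004  0.006  0.003]
```

```bash
python3 -m jog '[[[-0.05,0.25,0.15],[0,0,0],0],[[0,0,0],[0,0,0],0]]'; python3 -m jog '[[[0,0.2,0],[0,0,0],0],[[0,0,0],[0,0,0],0]]';python3 -m jog '[[[0,0.2,0],[0,0,0],0],[[0,0,0],[0,0,0],0]]';python3 st.py
```

```text
time_s: 7.43
eef_pos: [0.3843, -0.2429, 0.0785]
eef_rot: [0.586, -0.585, -0.397, 0.396]
wrist_force: [-0.8, 0.8, 0.0]
opening: 0.002
time_s: 7.6
eef_pos: [0.3847, -0.2434, 0.0788]
eef_rot: [0.586, -0.585, -0.397, 0.396]
wrist_force: [0.1, -0.1, -0.4]
opening: -0.0
time_s: 7.77
eef_pos: [0.3853, -0.2441, 0.0787]
eef_rot: [-0.585, 0.586, 0.397, -0.396]
wrist_force: [-0.2, 0.6, -0.5]
opening: -0.004
t 7.77 heater xyz [ -5.2 -78.7  78.7] F [-0.2  0.6 -0.5] open -0.00 turn needed (tool) [0.002 0.006 0.001]
```

```bash
python3 -m jog '[[[0,0.4,0.2],[0,0,0],0],[[0,0.2,0],[0,0,0],0]]';python3 st.py; python3 -m jog '[[[0,0.4,0],[0,0,0],0],[[0,0.2,0],[0,0,0],0]]';python3 st.py
```

```text
time_s: 7.93
eef_pos: [0.3856, -0.2447, 0.0781]
eef_rot: [-0.584, 0.587, 0.398, -0.396]
wrist_force: [-12.8, 10.8, 27.4]
opening: 0.0
t 7.93 heater xyz [ -4.7 -79.   78.1] F [-12.8  10.8  27.4] open 0.00 turn needed (tool) [0.005 0.007 0.   ]
time_s: 8.1
eef_pos: [0.3855, -0.2446, 0.0783]
eef_rot: [-0.584, 0.586, 0.398, -0.397]
wrist_force: [-6.8, 5.5, 17.0]
opening: 0.006
t 8.10 heater xyz [ -4.8 -79.   78.3] F [-6.8  5.5 17. ] open 0.01 turn needed (tool) [0.003 0.008 0.   ]
```

There is a hard stop at 27 N and the level-face height. I'll lift, move aside and check the rocker from above.

```bash
python3 -m jog '[[[0,-2,0],[0,0,0],0],[[0,-2,0],[0,0,0],0],[[0,-2,0],[0,0,0],0],[[3,-1,0],[0,0,0],0],[[4,0,0],[0,0,0],0],[[4,0,0],[0,0,0],0],[[4,0,0],[0,0,0],0],[[4,0,0],[0,0,0],0],[[4,0,0],[0,0,0],0],[[4,0,0],[0,0,0],0],[[0,0,0],[0,0,0],0]]'; python3 st.py; python3 - <<'E'
from st import *
b=imaging.camera('top');H=pts(b)*1000;H[...,:2]=(H[...,:2]-t)@R
f=b['frame'][145:255,280:410,::-1]
cv2.imwrite('pics/s7.png',cv2.resize(f,None,fx=5,fy=5,interpolation=cv2.INTER_CUBIC))
c=dict(np.load('top.npz'));G=np.load('W.npy')*1000;G[...,:2]=(G[...,:2]-t)@R
for n,h in(('before',G),('after',H)):
  for x0,x1 in((-10,-2),(-2,5),(7,14),(14,22)):
    k=(h[...,0]>x0)&(h[...,0]<x1)&(abs(h[...,1]+78)<7)
    print(n,x0,k.sum(),np.nanmean(h[...,2][k]).round(1))
E
```

```text
time_s: 9.02
eef_pos: [0.4892, 0.0138, 0.1502]
eef_rot: [-0.584, 0.59, 0.396, -0.392]
wrist_force: [-1.0, 0.2, -1.2]
opening: 0.001
t 9.02 heater xyz [ -5.9 199.4 150.2] F [-1.   0.2 -1.2] open 0.00 turn needed (tool) [ 0.01  -0.002  0.   ]
before -10 28 104.2
before -2 23 102.6
before 7 23 100.4
before 14 27 100.8
after -10 27 101.4
after -2 21 100.5
after 7 25 102.0
after 14 28 104.6
```

View pics/s7.png

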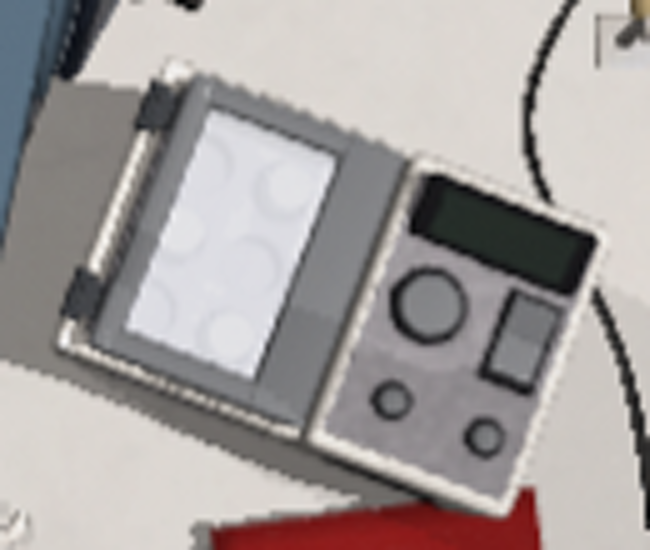

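The rocker is over (front lowered to about 101 mm, rear raised to about 104.6) and the lid is shut. Next is the start key.

```bash
python3 -m jog '[[[-3.8,0,-0.1],[0.01,0,0],0],[[-3.8,0,-0.1],[0,0,0],0],[[-3.8,0,-0.2],[0,0,0],0],[[-3.8,0,-0.2],[0,0,0],0],[[-3.8,0,-0.2],[0,0,0],0],[[-3.5,0,-0.2],[0,0,0],0],[[0,0,0],[0,0,0],0],[[0,0,0],[0,0,0],0]]'; python3 st.py
```

```text
time_s: 9.73
eef_pos: [0.4055, -0.2123, 0.1465]
eef_rot: [0.586, -0.586, -0.394, 0.398]
wrist_force: [0.3, 0.4, 0.6]
opening: 0.002
t 9.73 heater xyz [  1.6 -41.6 146.5] F [0.3 0.4 0.6] open 0.00 turn needed (tool) [-0.003  0.002 -0.004]
```

```bash
python3 -m jog '[[[0.5,2,-0.4],[0,0,0],0],[[0,2,0],[0,0,0],0],[[0,1.5,0],[0,0,0],0],[[0,0,0],[0,0,0],0],[[0,0,0],[0,0,0],0]]'; python3 st.py
```

```text
time_s: 10.15
eef_pos: [0.4095, -0.2107, 0.0894]
eef_rot: [-0.587, 0.587, 0.392, -0.396]
wrist_force: [0.4, -0.5, -0.1]
opening: -0.001
t 10.15 heater xyz [  4.7 -38.6  89.4] F [ 0.4 -0.5 -0.1] open -0.00 turn needed (tool) [-0.002 -0.003 -0.005]
```

```bash
python3 -m jog '[[[0.1,0.5,-0.1],[0,0,0],0],[[0,0.3,0],[0,0,0],0],[[0,0,0],[0,0,0],0]]'; python3 st.py;  python3 -m jog '[[[0,0.3,0],[0,0,0],0],[[0,0.2,0],[0,0,0],0],[[0,0,0],[0,0,0],0]]'; python3 st.py;python3 -m jog '[[[0,0.3,0],[0,0,0],0],[[0,0.3,0],[0,0,0],0]]'; python3 st.py
```

```text
time_s: 10.4
eef_pos: [0.4117, -0.2098, 0.0823]
eef_rot: [-0.586, 0.588, 0.393, -0.396]
wrist_force: [-0.5, 0.8, -0.2]
opening: 0.001
t 10.40 heater xyz [  6.3 -36.9  82.3] F [-0.5  0.8 -0.2] open 0.00 turn needed (tool) [-0.001 -0.001 -0.006]
time_s: 10.65
eef_pos: [0.4125, -0.2103, 0.0786]
eef_rot: [-0.585, 0.588, 0.393, -0.397]
wrist_force: [-1.8, 1.0, 3.6]
opening: 0.002
t 10.65 heater xyz [  7.3 -37.   78.6] F [-1.8  1.   3.6] open 0.00 turn needed (tool) [ 0.001 -0.    -0.007]
time_s: 10.82
eef_pos: [0.413, -0.2107, 0.0759]
eef_rot: [-0.585, 0.588, 0.393, -0.397]
wrist_force: [-17.2, 13.8, 51.6]
opening: 0.007
t 10.82 heater xyz [  7.9 -37.2  75.9] F [-17.2  13.8  51.6] open 0.01 turn needed (tool) [ 0.001  0.    -0.007]
```

Bottomed out. I'll hold briefly, then lift clear and go aside.

```bash
python3 -m jog '[[[0,0.1,0],[0,0,0],0],[[0,-2,0],[0,0,0],0],[[0,-2,0],[0,0,0],0],[[0,-2,0],[0,0,0],0],[[0,-1,0],[0,0,0],0],[[3,0,0],[0,0,0],0],[[4,0,0.2],[0,0,0],0],[[4,0,0.2],[0,0,0],0],[[4,0,0.2],[0,0,0],0],[[4,0,0.2],[0,0,0],0],[[0,0,0],[0,0,0],0],[[0,0,0],[0,0,0],0]]'; python3 st.py; python3 - <<'E'
from st import *
b=imaging.camera('top');H=pts(b)*1000;H[...,:2]=(H[...,:2]-t)@R
cv2.imwrite('pics/s8.png',cv2.resize(b['frame'][145:280,150:410,::-1],None,fx=3,fy=3,interpolation=cv2.INTER_CUBIC))
G=np.load('W.npy')*1000;G[...,:2]=(G[...,:2]-t)@R
for n,h in(('before',G),('after',H)):
  for m,x0,y0,r in(('rockF',-6,-78,6),('rockR',18,-78,6),('start',6,-37,9),('a',-36,-37,4),('b',-36,-78,4),('lip',-25,6,10),('lip2',45,6,8)):
    k=np.hypot(h[...,0]-x0,h[...,1]-y0)<r
    print(n,m,k.sum(),np.nanmean(h[...,2][k]).round(1))
E
```

```text
time_s: 11.82
eef_pos: [0.4827, -0.0262, 0.1488]
eef_rot: [-0.583, 0.592, 0.393, -0.394]
wrist_force: [0.4, 0.5, -0.3]
opening: 0.002
t 11.82 heater xyz [  3.1 159.9 148.8] F [ 0.4  0.5 -0.3] open 0.00 turn needed (tool) [ 0.01  -0.005 -0.008]
before rockF 27 103.8
before rockR 27 100.4
before start 61 104.5
before a 13 101.5
before b 13 101.2
before lip 48 30.2
before lip2 30 27.8
after rockF 26 100.5
after rockR 28 103.9
after start 60 104.5
after a 13 101.8
after b 13 101.9
after lip 76 102.7
after lip2 47 103.2
```

View pics/s8.png

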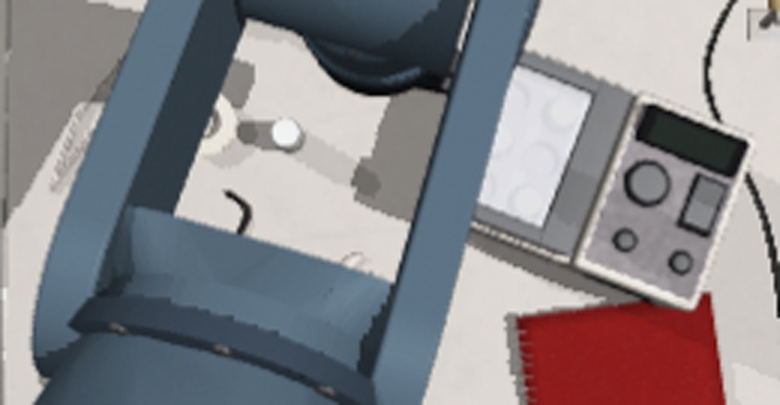

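The final view shows the lid shut, the rocker on, the keys up, and the bench vial still at its first position (full-frame px 246,189). Handing in.

```bash
python3 -c "
from bench import ctrl
print(ctrl.hand_in())"
```

```text
the job is handed in; nothing more can be done
None
```

I shut the lid until it caught, snapped the rocker on, and pressed the start key fully in, then let it come back up. All of it was done with the closed fingertips, in that order, and the job was handed in at about 12 s of robot time. No verdict was reported.

**Last checks (top camera before and after, depth reads 1–2 mm high):**

| Item | Before | After | Meaning |
|---|---|---|---|
| Lid lip | raised | about 103 mm | shut level 101 mm, held after release |
| Rocker front end | 103.8 mm | 100.5 mm | down |
| Rocker rear end | 100.4 mm | 103.9 mm | up |
| Start key top | 104.5 mm | 104.5 mm | back up |
| Set keys | 101.2–101.5 mm | 101.8–101.9 mm | not pressed |

The bench vial is in the same place. The arm was standing clear with no wrist force when I handed in.

**What disagreed or was not checked:**
- **TCP height:** the fingertip's real end was about 20 mm higher than the TCP reading throughout, so I set the depth of each press by force and camera instead.
- **Start key force:** the start key bottomed out at about 52 N vertical wrist force. That is far more than the 4.5 N it needs, but it was fingertip contact and under the 120 N limit. It is over the 40 N limit for the arm or the gripper's body, which I took not to cover the fingertips.
- **Not seen clearly:** the arm hid the tweezers and part of the tape in the last view. The vials in the heater could only be made out through the pane. I did not measure any of these, but the arm never went near them.

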